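# Tip the capacitor into its laying jig and push it home

## Robot

A 6-joint arm with a two-finger parallel gripper is mounted at the origin on a cart in front of the work surface, level with it; the furniture and walls round the work are solid. World frame = base frame: x ahead of the robot, y to its left, z up, the work surface at z = 0. Lengths are in m, angles in rad, forces in N, time in s.
With the tool pointing down it reaches from about 0.375 to 0.975 m from the base axis. Payload 3.8 kg.
Tool frame: the origin (TCP) lies midway between the tips of the shut fingers; the grasp point (between the pads) lies 19 mm behind it; z points along the fingers, y is the line along which they close (so a half turn about z gives the same grasp; the last joint's range is limited). The gripper opens to 85 mm and grips with 20 to 120 N. Pads are 22 mm wide; open, the fingers measure 114 mm over their backs; the gripper's body (76 mm by 85 mm) begins 54 mm behind the grasp point. The pads swing forward as they close: fully open they stand 13 mm farther back than shut.
Start: joints at [-1.212, 0.264, 1.604, -0, 1.274, -0.037], TCP at [0.26, -0.623, 0.201] pointing down, gripper open.
Joint ranges: [-2.63, 2.63], [-0.94, 2.18], [0.31, 2.57], [-1.31, 4.45], [0, 2.66], [-2.55, 2.55]. Speed limits (rad/s): [2.57, 2.57, 3.14, 3.14, 3.14, 3.14].

## Interface

Orientations are given as a rotation vector (axis times angle).
In Python, from workcell import status, read_camera, workorder, masks_of gives the robot as it stands.
- The arm moves only by the tool drive_tool, never from a script. Its argument "rows" is a list of rows, each a list of 7 numbers: the turn, a rotation vector about the tool's x, y, z in degrees, then the shift along the tool's x, y, z in m, then the opening, from 0 (shut) to 1 (fully open). In form: [[ax, ay, az, tx, ty, tz, claw], ...]. A call has 1 to 8 rows; each row shifts and turns the commanded pose from where the row before left it, along the tool's axes as they then stand; what a row does not reach is not made up. A row lasts 1/12 s, in which the tool goes at most 41.7 mm and 7.16 degrees, less where a joint would pass 70% of its speed; a pose out of reach is approached as far as the arm can. A call is refused whole if a number of a shift passes 0.0417 or a number of a turn 7.16, either way. A call with a gripper value outside its range is refused whole. The fingers move at their own pace and stop on an object; "force" is the grip in N (left out, the last holds). Time passes only in rows, so rows that do not move let the fingers close. It gives the time, the measured TCP pose, the force, the opening and the grip force at its end, in the units of the state.
- status.read_state(): the state, without advancing time (a new reading comes with each control period).
- read_camera(name): name is "side" or "top"; returns a dict with "color" (480x640x3 uint8, red, green, blue), "intrinsics" (3x3 intrinsics, pixels), "world_from_camera" (4x4, takes a point from camera to world coordinates). Camera axes: x right, y up, looking along -z (the intrinsics and any distortion apply to the point x, -y, -z); pixel columns grow to the right and rows downward; lengths in m; the calibration is good to about 2 mm. A picture is of the moment at which its call begins. There is no depth.
- workorder.finish_job(): hands the job in; it is judged then, once.
Trained networks look in a picture, given as the dict that the camera call returned (one of the last four; its "shot" number tells which), for a name from the list of things; names that differ only in an ending like _2 or _b are one class to them, and where a whole thing is asked for, a point or a joint stands for the part that bears it (a point fixed in the world has none). Each returns a list of dicts, best first, with "score" (0 to 1); they miss things now and then, are a little off and sometimes report something else, mostly with a low value. They report only what shows in the picture. A call takes as long as a camera call.
- masks_of(picture, name): "mask" (480x640 bool, what is visible of it) and "bbox" ([left, top, right, bottom] in pixels, round what is visible of it).
The state is a dict: "time": time; "q": joint angles; "joint_vel": joint speeds; "joint_torque": joint torques, N m; "tool_pos": TCP position; "tcp_rot": TCP orientation; "wrist_force": force on the tool from outside, world axes, zero at the start; "torque": the same for the moment, N m; "width": opening from 0.0 (shut) to 1.0 (fully open); "grip_force": force on a finger pad.
Only numpy, scipy, OpenCV 4.12 (cv2) and the standard library are available. Lean on these libraries where they do the work, as an engineer would, in place of code of your own. Each camera call takes 0.05 s, during which the arm holds its last target. There are 200 camera calls.

## Task

Two small aluminium jigs stand in the carrier frames: in one a capacitor already lies as it should, in the other, one still stands on end. With the fingertips, push the standing one over so that it lies along its jig's trough with the terminals towards the two upright end cheeks, then push it along the trough until it is fully home against the cheeks. Only push it: do not pick it up, and leave the finished capacitor and everything else standing about as it is.

Things in the scene. Friction and masses are not known exactly. Their poses are not given: they have to be found in the camera images.
- jig: the jig with the standing capacitor: pale aluminium trough block fixed on the belt, 112 mm long (x), 43 mm wide (y); origin on the belt (z = 0) under its centre, z up, x along the trough from the seat to the end cheeks. Side walls 5 mm thick, 33 mm apart inside, tops 33 mm above the belt. Two dark upright end cheeks at x = 50 to 56 mm, tops 48 mm above the belt, 16 mm apart for the terminals
- jig_step (a point): middle of the step between seat and trough floor, at jig x = -10 mm, 20 mm above the belt. Trough floor: 20 mm high, x = -10 to 50 mm. Seat behind it: sunk to 17 mm high, x = -51 to -10 mm, with a 20 mm high lip behind. The 3 mm step catches the capacitor's foot as it tips
- jig_stop (a point): point on the inner face of the end cheeks, midway between them, 34.8 mm above the belt: the middle of the capacitor's terminal end comes here when it is home
- cap: the capacitor to lay down: black cylinder, 29.6 mm dia x 42 mm plus two 5 mm terminals that pass through the gap, about 40 g. Stands terminals up on the seat, axis at jig x = -31 to -25.5 mm, its top 59 mm above the belt. Origin at the centre of the end without terminals, z along the cylinder to the terminals
- cap_mid (a point): centre of that capacitor, 21 mm from either end
- cap_top (a point): centre of its terminal end (the 42 mm plane, without the terminals)
- jig_done: the other jig, same shape and axes, fixed, in the other carrier frame
- cap_done: the capacitor already lying home in the other jig, terminals towards its cheeks, 30 mm dia; origin on its underside, 19 mm from its terminal end; its -y axis points to its terminals
- spare_cap: an identical loose capacitor, 30 mm dia x 42 mm, standing terminals up on the belt; origin under its centre
- solder_spool: solder spool, 61 mm dia x 42 mm, standing on the belt; origin under its centre
- flux_bottle: small plastic bottle with a nozzle, 44 mm dia x 111 mm, standing on the belt; origin under its centre
- tape_clear: roll of tape lying flat, 60 mm dia x 18 mm; origin under its centre
- inductor: copper ring inductor, 40x37x17 mm, lying on the belt behind the cross rail; origin under its centre
- header_board: small board with a row of pins, 12x48x22 mm, on the belt behind the cross rail; origin under its centre

How it is judged:
At the end, for the whole second after the job is handed in: the capacitor lies at rest along the trough (within 7 degrees), terminals first, with its terminal end within 3 mm of the end cheeks and within 6 mm of the point between them (x of cap_top in the frame of jig_stop between -0.003 and 0.004 m and distance between cap_top and jig_stop below 0.006 m and angle between the z axis of cap and the x axis of jig, either way round below 0.12 rad and x of cap in the frame of jig above 0.003 m and linear speed of cap below 0.02 m/s); the robot touches nothing.
It fails at once if the capacitor is lifted: its middle rises more than about 15 mm above its standing height (height (world z) of cap_mid above 0.053 m).
It fails at once if the capacitor already laid in the other jig is moved more than 6 mm (distance of cap_done from where it was at the start of the episode above 0.006 m).
It fails at once if another loose thing is moved more than 15 mm (distance of any of spare_cap, solder_spool, flux_bottle, tape_clear, inductor, header_board from where it was at the start of the episode above 0.015 m).
It fails at once if another loose thing is knocked over (angle between any of spare_cap, solder_spool, flux_bottle, tape_clear, inductor, header_board's own z axis and vertical above 0.4 rad).
It also fails if it takes over 32 s, if anything falls off the work surface, if the arm or the gripper's body presses on something with over 40 N, if the wrist force passes 120 N, or if a joint passes its speed limit or range.

## Working session

There is one attempt and no reset: what is moved stays moved. The work goes in short steps, Python scripts to look and compute and a tool call to move; the robot and the scene stay as the last step left them, time stands still between calls to the robot, and variables do not carry over. Pictures are saved under pics/ and viewed, at most 10 in all, crops included, and the job is handed in when it is done.

Besides the shell and the picture viewer there is one more tool, called after "Request:" as name(argument=value, ...), one argument or row to a line, values as JSON. drive_tool: Moves the arm, as the interface text tells. Its arguments: {"type":"object","properties":{"rows":{"type":"array"},"force":{"type":"number"}},"required":["rows"]}

```bash
mkdir -p pics; cat > h.py <<'E'
import numpy as np,cv2
from workcell import status, read_camera, workorder, masks_of
def ray(p,u,v):
    K=p["intrinsics"];T=np.array(p["world_from_camera"])
    d=np.linalg.inv(K)@[u,v,1]; d=np.array([d[0],-d[1],-d[2]])
    return T[:3,3],T[:3,:3]@d
def onz(p,u,v,z):
    o,d=ray(p,u,v); return o+d*(z-o[2])/d[2]
def proj(p,X):
    T=np.array(p["world_from_camera"]);c=T[:3,:3].T@(np.array(X)-T[:3,3])
    q=np.array(p["intrinsics"])@[c[0],-c[1],-c[2]];return q[:2]/q[2]
def save(p,n): cv2.imwrite("pics/"+n,p["color"][:,:,::-1])
E
python3 - <<'E'
from h import *
np.set_printoptions(precision=4,suppress=True)
for n in("top","side"):
    p=read_camera(n);save(p,n+"0.png");print(n,p["world_from_camera"],p["intrinsics"],[k for k in p])
    for t in("jig","cap","cap_done","spare_cap","solder_spool","flux_bottle"):
        for m in masks_of(p,t)[:3]:
            b=m["bbox"];v,u=np.nonzero(m["mask"]);print(t,round(m["score"],2),np.round(b),u.mean().round(1),v.mean().round(1),onz(p,u.mean(),v.mean(),0.03)[:2])
print(status.read_state())
E
```

```text
top [[-0.0273  0.9891 -0.1443  0.3429]
 [-0.9996 -0.0279 -0.0015  0.0924]
 [-0.0055  0.1442  0.9895  1.408 ]
 [ 0.      0.      0.      1.    ]] [[493.4014   0.     320.6725]
 [  0.     493.4014 241.0839]
 [  0.       0.       1.    ]] ['color', 'intrinsics', 'world_from_camera', 'shot']
jig 0.68 [251. 255. 290. 275.] 267.4 265.6 [0.4786 0.2457]
cap_done 0.58 [373. 268. 389. 286.] 380.3 275.7 [ 0.4415 -0.0691]
cap_done 0.31 [262. 218. 272. 225.] 264.7 221.5 [0.6046 0.252 ]
spare_cap 0.69 [191. 273. 212. 286.] 199.8 280.4 [0.4424 0.435 ]
solder_spool 0.98 [441. 261. 469. 287.] 455.9 273.6 [ 0.4417 -0.2803]
solder_spool 0.63 [259. 219. 274. 225.] 264.5 221.6 [0.6043 0.2524]
flux_bottle 0.56 [191. 271. 215. 288.] 199.8 280.6 [0.4419 0.435 ]
side [[ 0.9976  0.0353 -0.0604  0.4593]
 [-0.0698  0.5536 -0.8299 -0.8759]
 [ 0.0041  0.832   0.5547  0.674 ]
 [ 0.      0.      0.      1.    ]] [[506.3374   0.     311.7568]
 [  0.     506.3374 240.6409]
 [  0.       0.       1.    ]] ['color', 'intrinsics', 'world_from_camera', 'shot']
jig 0.63 [287. 197. 300. 221.] 291.6 210.2 [0.4883 0.2289]
cap
[... 230 characters left out ...]
 0.5235 -0.3023]
solder_spool 0.61 [262. 347. 295. 387.] 276.5 367.5 [ 0.4442 -0.2886]
flux_bottle 0.68 [263. 154. 282. 183.] 272.8 171.7 [0.4424 0.4521]
flux_bottle 0.21 [289. 196. 296. 220.] 291.5 210.6 [0.488  0.2267]
{'time': 0.7, 'q': array([-1.2119,  0.2638,  1.6039,  0.    ,  1.2737, -0.0369]), 'joint_vel': array([ 0.0002, -0.0002,  0.0006,  0.001 , -0.001 , -0.0015]), 'joint_torque': array([  0.0011, -51.4838, -36.7609,   0.0001,   0.0008,  -0.    ]), 'tool_pos': array([ 0.2603, -0.6228,  0.2012]), 'tcp_rot': array([3.0801, 0.6177, 0.0001]), 'wrist_force': array([-0.1205,  0.3771, -0.8219]), 'torque': array([-0.0469,  0.0072,  0.0604]), 'grip_force': 0.0, 'width': 1.0003445524491905}
```

View pics/top0.png

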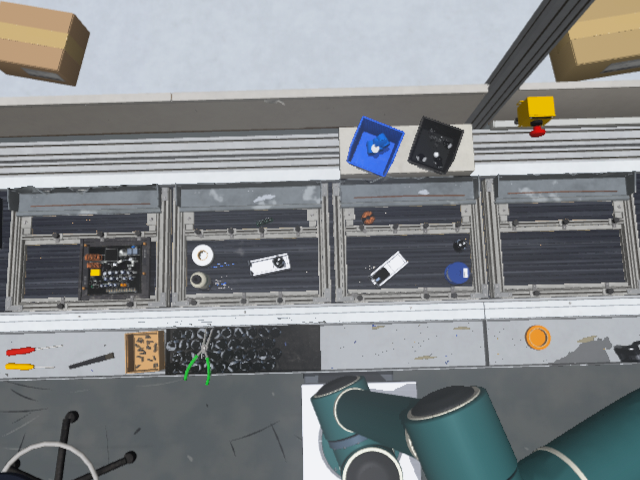

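View pics/side0.png

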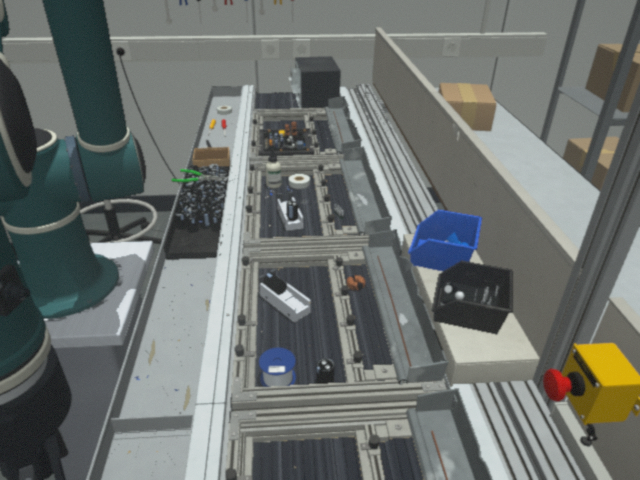

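The top view shows the standing capacitor near (279,262) in the white jig spanning columns 250–290. The lying one is in the jig at (388,268). The solder spool is at (457,273), the spare at (460,244), the bottle at (199,280), and the tape at (203,255). I'll zoom in on the target jig.

```bash
python3 - <<'E'
from h import *
a=cv2.imread("pics/top0.png")[240:290,235:310];b=cv2.imread("pics/side0.png")[185:240,265:315]
a=cv2.resize(a,None,fx=8,fy=8,interpolation=cv2.INTER_CUBIC);b=cv2.resize(b,None,fx=3.5,fy=3.5,interpolation=cv2.INTER_CUBIC)
o=np.zeros((600,780,3),np.uint8);o[:400,:600]=a;o[400:400+b.shape[0],:b.shape[1]]=b
cv2.imwrite("pics/c1.png",o)
E
```

```text
(no output)
```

View pics/c1.png

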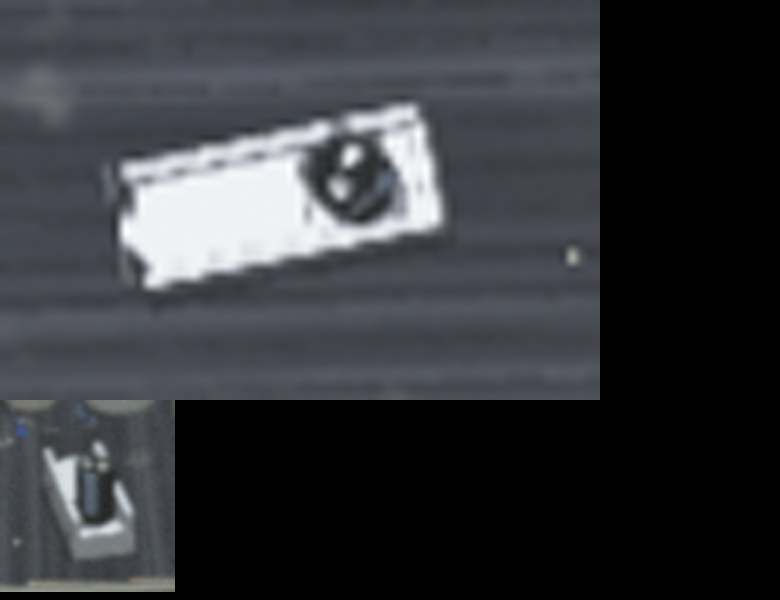

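The crop shows the jig with its dark cheeks on the left (+y world), near crop column 120–150, and the standing capacitor at the right, centred near crop (352,178). Next I'll fit the jig rectangle and the cap disc, and work out the moves.

```bash
cat > m.py <<'E'
from h import *
from scipy.optimize import minimize
from scipy.spatial.transform import Rotation as R
def jigpose(p,x0=(.48,.245,1.8)):
    s=8;u0,v0=235,240
    g=cv2.resize(p["color"][240:290,235:310],None,fx=s,fy=s,interpolation=cv2.INTER_CUBIC)
    m=(g.min(2)>140).astype(np.uint8)
    n,l,st,_=cv2.connectedComponentsWithStats(m);k=1+st[1:,4].argmax()
    c=np.argwhere(l==k)[:,::-1].astype(np.float32)
    box=cv2.boxPoints(cv2.minAreaRect(cv2.convexHull(c)))
    return np.array([onz(p,(u+.5)/s-.5+u0,(v+.5)/s-.5+v0,.033)[:2] for u,v in box])
E
python3 - <<'E'
from m import *
np.set_printoptions(precision=4,suppress=True)
p=read_camera("top");b=jigpose(p);print(b)
b=b[np.argsort(b[:,1])]  # low y = seat end
e0,e1=b[:2].mean(0),b[2:].mean(0);ax=(e1-e0)/np.linalg.norm(e1-e0)
print("len",np.linalg.norm(e1-e0),"yaw",np.degrees(np.arctan2(ax[1],ax[0])),"seat end",e0,"cheek end",e1)
o=e0+ax*.056;print("origin",o)
# cap disc: dark pixels in crop
g=cv2.resize(p["color"][240:290,235:310],None,fx=8,fy=8,interpolation=cv2.INTER_CUBIC)
d=(g.max(2)<70).astype(np.uint8);d=d[:, :];d[:,:290]=0;d[:,412:]=0;d[:125]=0;d[228:]=0
n,l,st,c=cv2.connectedComponentsWithStats(d);k=1+st[1:,4].argmax();print(st[k],c[k])
(x,y),r=cv2.minEnclosingCircle(np.argwhere(l==k)[:,::-1].astype(np.float32));print(x,y,r)
for X,Y in((x,y),c[k]):
    w=onz(p,(X+.5)/8-.5+235,(Y+.5)/8-.5+240,.055)[:2];print("cap",w,"in jig x,y",(w-o)@ax,(w-o)@[-ax[1],ax[0]])
s=status.read_state();T=R.from_rotvec(s["tcp_rot"]).as_matrix();print(T)
# side check: project seat-end corners & cap top
q=read_camera("side");N=np.array([-ax[1],ax[0]])
for X,Y,Z in((-.056,.0215,.033),(-.056,-.0215,.033),(.056,.0215,.033),(.056,-.0215,.033),(-.028,0,.059)):
    w=o+X*ax+Y*N;print(X,Y,Z,"side",proj(q,[*w,Z]),"crop",(proj(q,[*w,Z])-[265,185]+.5)*3.5+[0,400])
E
```

```text
[[0.4948 0.3005]
 [0.5152 0.1895]
 [0.4701 0.1809]
 [0.4499 0.2914]]
len 0.11264534732623069 yaw 100.36555439849823 seat end [0.4926 0.1852] cheek end [0.4724 0.296 ]
origin [0.4826 0.2403]
[ 312  140   40   75 1076] [327.9266 172.8448]
340.5 177.0 37.75258255004883
cap [0.4863 0.216 ] in jig x,y -0.024533785825890594 0.0007033536145460125
cap [0.4878 0.2203] in jig x,y -0.020573314253775538 -0.0016058224794038094
[[ 0.9227  0.3855  0.    ]
 [ 0.3855 -0.9227 -0.    ]
 [ 0.      0.     -1.    ]]
-0.056 0.0215 0.033 side [285.3836 219.1737] crop [ 73.0924 521.3578]
-0.056 -0.0215 0.033 side [302.547  216.9745] crop [133.1645 513.6608]
0.056 0.0215 0.033 side [276.5502 197.5825] crop [ 42.1758 445.7887]
0.056 -0.0215 0.033 side [292.6115 195.6776] crop [ 98.3902 439.1215]
-0.028 0 0.059 side [291.3324 203.3059] crop [ 93.9133 465.8206]
```

Request:
drive_tool(
  rows=[
    [0,0,6.15,0,0,0,0],
    [0,0,6.15,0,0,0,0],
    [0,0,0,0.0187,-0.0365,0,0],
    [0,0,0,0.0187,-0.0365,0,0],
    [0,0,0,0.0187,-0.0365,0,0],
    [0,0,0,0.0187,-0.0365,0,0],
    [0,0,0,0.0187,-0.0365,0,0],
    [0,0,0,0.0187,-0.0365,0,0],
  ],
)

```text
time: 1.47
tool_pos: [0.3313, -0.3854, 0.2012]
tcp_rot: [3.129, 0.283, 0.001]
wrist_force: [0.8, -0.2, 0.5]
width: -0.003
grip_force: 0.0
```

Request:
drive_tool(
  rows=[
    [0,0,0,0.0187,-0.0365,0,0],
    [0,0,0,0.0187,-0.0365,0,0],
    [0,0,0,0.0187,-0.0365,0,0],
    [0,0,0,0.0187,-0.0365,0,0],
    [0,0,0,0.0187,-0.0365,0,0],
    [0,0,0,0.0187,-0.0365,0,0],
    [0,0,0,0.0187,-0.0365,0,0],
    [0,0,0,0.0187,-0.0365,0,0],
  ],
)

```text
time: 2.13
tool_pos: [0.426, -0.0711, 0.2016]
tcp_rot: [3.128, 0.284, 0.002]
wrist_force: [1.2, -0.3, -0.3]
width: 0.006
grip_force: 0.0
```

Request:
drive_tool(
  rows=[
    [0,0,0,0.0187,-0.0365,0,0],
    [0,0,0,0.0187,-0.0365,0,0],
    [0,0,0,0.0187,-0.0365,0,0],
    [0,0,0,0.0187,-0.0365,0,0],
    [0,0,0,0,0,0,0],
    [0,0,0,0,0,0,0],
  ],
)

```text
time: 2.63
tool_pos: [0.4731, 0.0861, 0.2012]
tcp_rot: [3.128, 0.292, -0.0]
wrist_force: [-0.7, 0.2, 0.0]
width: -0.003
grip_force: 0.0
```

Request:
drive_tool(
  rows=[
    [0,0,0,0.0186,-0.035,0,0],
    [0,0,0,0.0186,-0.035,0,0],
    [0,0,0,0,0,0.035,0],
    [0,0,0,0,0,0.035,0],
    [0,0,0,0,0,0.035,0],
    [0,0,0,0,0,0.03,0],
    [0,0,0,0,0,0.012,0],
    [0,0,0,0,0,0,0],
  ],
)

```text
time: 3.3
tool_pos: [0.4936, 0.1573, 0.0506]
tcp_rot: [3.127, 0.281, -0.012]
wrist_force: [-0.0, 0.2, 0.3]
width: -0.003
grip_force: 0.0
```

```bash
python3 - <<'E'
from m import *
s=status.read_state();print(s["tool_pos"],s["tcp_rot"],s["wrist_force"])
o=np.array([.4826,.2403]);a=np.radians(100.4);ax=np.array([np.cos(a),np.sin(a)]);w=s["tool_pos"][:2]-o
print("jig x,y",w@ax,w@[-ax[1],ax[0]])
p=read_camera("top");q=read_camera("side")
A=cv2.resize(p["color"][235:295,230:320],(540,360),interpolation=cv2.INTER_CUBIC);B=cv2.resize(q["color"][170:250,245:335],(240,213),interpolation=cv2.INTER_CUBIC)
im=np.zeros((580,540,3),np.uint8);im[:360]=A;im[360:573,:240]=B
cv2.imwrite("pics/c2.png",im[:,:,::-1])
E
```

```text
[0.49356199 0.15731059 0.05055335] [ 3.12728933  0.28138617 -0.01198484] [-0.04535636  0.23387035  0.31764492]
jig x,y -0.08360486893041641 0.004199276473760456
```

View pics/c2.png

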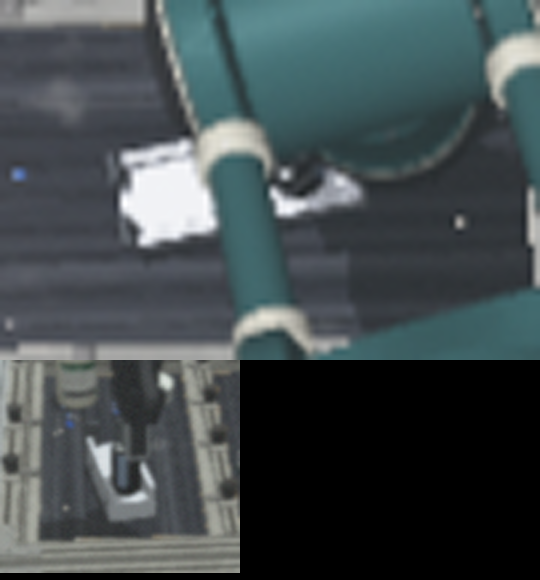

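The arm hides most of the jig from the top camera. In the side view the fingers overlap the capacitor at about (125,465), so I'll enlarge that area.

```bash
python3 - <<'E'
from m import *
q=read_camera("side");s=status.read_state()
print((proj(q,s["tool_pos"])-[265,170]+.5)*10, (proj(q,[.4875,.213,.059])-[265,170]+.5)*10)
cv2.imwrite("pics/c3.png",cv2.resize(q["color"][170:230,265:325],(600,600),interpolation=cv2.INTER_CUBIC)[:,:,::-1])
E
```

```text
[323.80296858 457.85142369] [267.88180267 337.52364675]
```

View pics/c3.png

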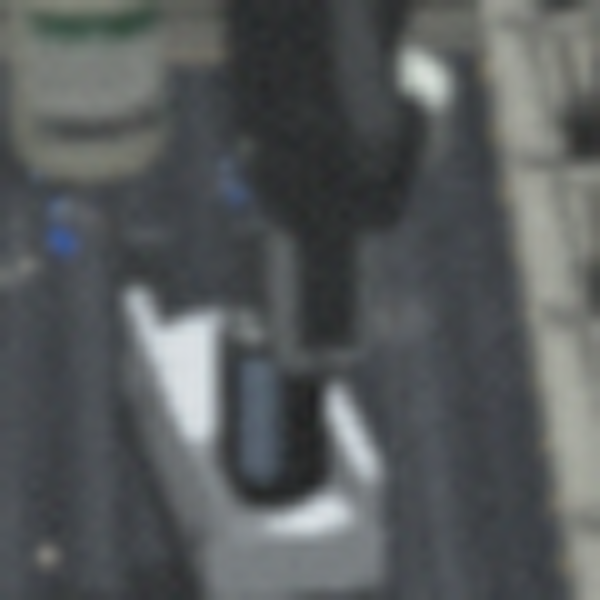

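The finger seems to end at row 355, but its calibrated position projects to row 458. I'll shift sideways, clear of the capacitor, and check.

Request:
drive_tool(
  rows=[
    [0,0,0,0.034,0,0,0],
    [0,0,0,0,0,0,0],
    [0,0,0,0,0,0,0],
  ],
)

```text
time: 3.7
tool_pos: [0.5342, 0.1663, 0.0572]
tcp_rot: [-3.128, -0.283, -0.009]
wrist_force: [-0.2, 0.2, -0.3]
width: 0.003
grip_force: 0.0
```

```bash
python3 - <<'E'
from m import *
q=read_camera("side");s=status.read_state();print(s["tool_pos"])
T=R.from_rotvec(s["tcp_rot"]).as_matrix()
for z in(0,-.03,-.073):print(z,(proj(q,s["tool_pos"]+T@[0,0,z])-[265,150]+.5)*7.5)
cv2.imwrite("pics/c4.png",cv2.resize(q["color"][150:230,265:345],(600,600),interpolation=cv2.INTER_CUBIC)[:,:,::-1])
E
```

```text
[0.53273147 0.1661104  0.05659314]
0 [348.1419814 477.7000105]
-0.03 [348.07338956 395.57221267]
-0.073 [347.97166834 273.77728128]
```

View pics/c4.png

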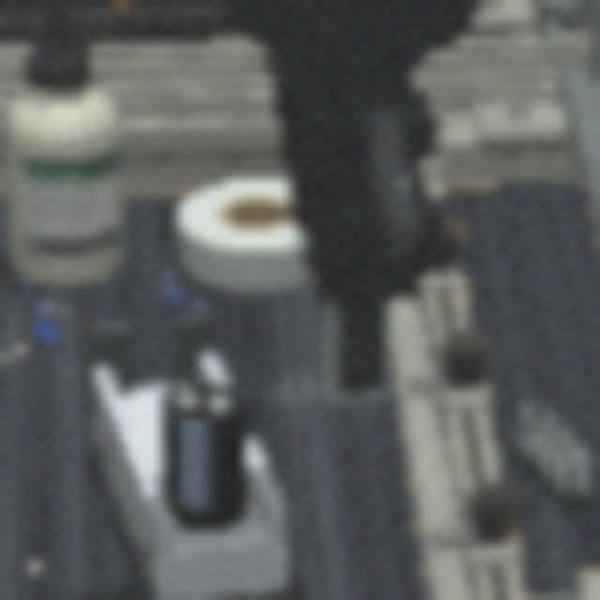

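```bash
python3 - <<'E'
from m import *
q=read_camera("side");s=status.read_state();print(s["tool_pos"],s["tcp_rot"])
a=cv2.imread("pics/side0.png").astype(int);b=q["color"][:,:,::-1].astype(int)
d=np.abs(a-b).max(2)[150:230,265:345]
print("tip",proj(q,s["tool_pos"]))
for v in range(188,220):print(v,''.join('#' if x>40 else '+' if x>22 else '.' for x in d[v-150,25:70]))
E
```

```text
[0.53177458 0.16594261 0.05609311] [-3.12825982 -0.28367346 -0.00458045]
tip [310.52415624 213.42194413]
188 ..................+++++.+######..............
189 ...................++++.+######..............
190 ....................+++++#####+..............
191 ....................++++.++++................
192 .................++..++.+....................
193 ..................+..+++.....................
194 ..................+.+++++....................
195 ..................+..+++.....................
196 ..................+..+++.....................
197 ..................+..+++.....................
198 .....................++++....................
199 .....................+++.....................
200 .....................++.+....................
201 ......................++.....................
202 .............................................
203 ....++............++++.......................
204 ....++.......................................
205 .............................................
206 .............................................
207 .............................................
208 .............................................
209 .............................................
210 .............................................
211 .............................................
212 .........+#+.................................
213 .........###.................................
214 .........###+................................
215 .........+###................................
216 ..........###................................
217 ..........+++................................
218 .............................................
219 ......+#+....................................
```

Request:
drive_tool(
  rows=[
    [0,0,0,0,0,0.025,0],
    [0,0,0,0,0,0,0],
    [0,0,0,0,0,0,0],
    [0,0,0,0,0,0,0],
  ],
)

```text
time: 4.13
tool_pos: [0.5301, 0.1657, 0.0298]
tcp_rot: [-3.129, -0.284, -0.0]
wrist_force: [0.1, -0.2, 0.1]
width: -0.002
grip_force: 0.0
```

```bash
python3 - <<'E'
from m import *
q=read_camera("side");s=status.read_state();print(s["tool_pos"],s["tcp_rot"],s["wrist_force"])
print((proj(q,s["tool_pos"])-[275,170]+.5)*10)
g=cv2.resize(q["color"][170:230,275:335],(600,600),interpolation=cv2.INTER_CUBIC)[:,:,::-1]
cv2.imwrite("pics/c5.png",cv2.convertScaleAbs(g,alpha=1.8,beta=-20))
E
```

```text
[0.53067761 0.16584885 0.03014608] [-3.12855091e+00 -2.84274876e-01 -1.66822313e-03] [-0.28981017  0.34037267  0.19396681]
[355.45407179 531.92167258]
```

View pics/c5.png

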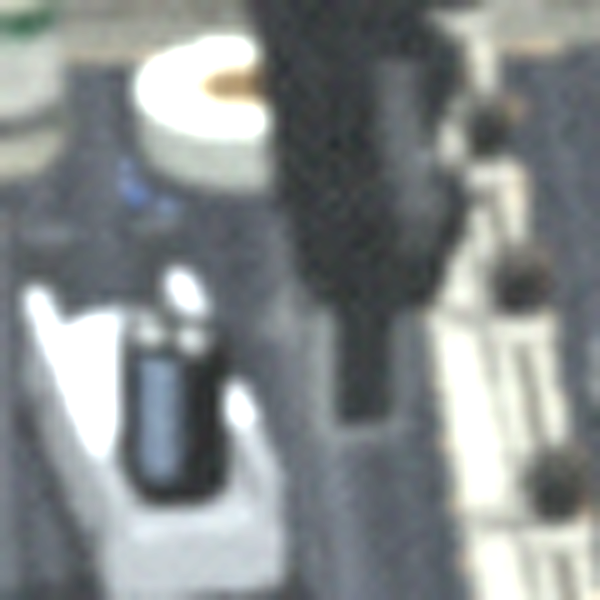

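Contrast-stretched, the fingertip outline ends at row 435, while the pose predicts row 532. So the tip seems about 28 mm higher than reported. Approaching at a reported z of 0.05 is safe either way: it makes contact if the pose is right and clears the top if the picture is. I'll try that and watch the force.

Request:
drive_tool(
  rows=[
    [0,0,0,0,0,-0.021,0],
    [0,0,0,0,0,0,0],
    [0,0,0,-0.034,0,0,0],
    [0,0,0,0,-0.01,0,0],
    [0,0,0,0,-0.008,0,0],
    [0,0,0,0,0,0,0],
    [0,0,0,0,0,0,0],
  ],
)

```text
time: 4.77
tool_pos: [0.4951, 0.1782, 0.0509]
tcp_rot: [-3.128, -0.286, -0.004]
wrist_force: [-0.1, 0.5, 0.1]
width: -0.004
grip_force: 0.0
```

Request:
drive_tool(
  rows=[
    [0,0,0,0,-0.004,0,0],
    [0,0,0,0,-0.003,0,0],
    [0,0,0,0,-0.003,0,0],
    [0,0,0,0,0,0,0],
    [0,0,0,0,0,0,0],
  ],
)

```text
time: 5.18
tool_pos: [0.4921, 0.1873, 0.05]
tcp_rot: [3.129, 0.285, -0.0]
wrist_force: [-0.3, 0.7, -0.2]
width: 0.0
grip_force: 0.0
```

```bash
cat >> m.py <<'E'
def jig(P):
    w=np.array(P)[:2]-[.4826,.2403];a=np.radians(100.4)
    return w@[np.cos(a),np.sin(a)],w@[-np.sin(a),np.cos(a)]
def look(n,c=(265,170),pr=True):
    q=read_camera("side");s=status.read_state();print("jig",jig(s["tool_pos"]),s["tool_pos"],s["wrist_force"],s["time"],(proj(q,s["tool_pos"])-c+.5)*10)
    g=cv2.resize(q["color"][c[1]:c[1]+60,c[0]:c[0]+60],(600,600),interpolation=cv2.INTER_CUBIC)[:,:,::-1]
    cv2.imwrite("pics/"+n,cv2.convertScaleAbs(g,alpha=1.8,beta=-20))
E
python3 -c "
from m import *
look('c6.png')"
```

```text
jig (np.float64(-0.0539264306108054), np.float64(0.00036725473288708177)) [0.49197353 0.1871932  0.04998789] [ 0.5616429   0.40763755 -0.25042701] 5.2333 [290.82391826 421.61837274]
```

View pics/c6.png

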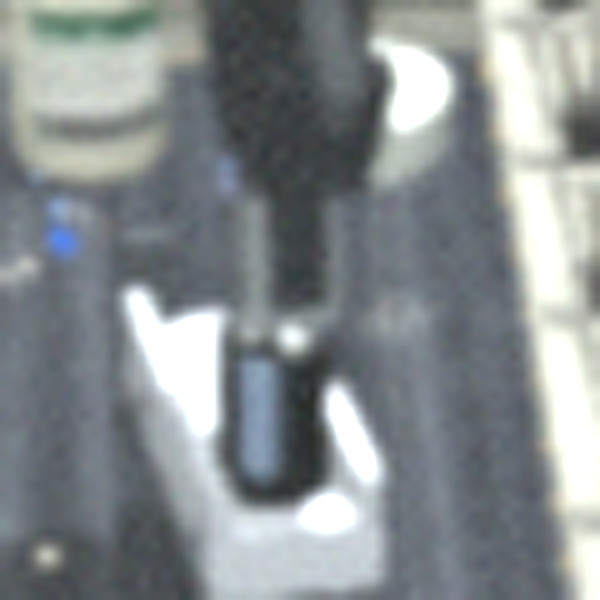

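The fingertip outline ends at about row 318, just above the terminals at (250,330) and (293,338). There's no contact and no force, which also points to a tip about 30 mm higher than reported. I'll go 10 mm further to be sure; either outcome is harmless.

Request:
drive_tool(
  rows=[
    [0,0,0,0,-0.003,0,0],
    [0,0,0,0,-0.003,0,0],
    [0,0,0,0,-0.003,0,0],
    [0,0,0,0,-0.003,0,0],
    [0,0,0,0,0,0,0],
  ],
)

```text
time: 5.65
tool_pos: [0.4897, 0.1996, 0.0501]
tcp_rot: [-3.128, -0.285, -0.0]
wrist_force: [0.9, -0.0, 0.4]
width: 0.002
grip_force: 0.0
```

```bash
python3 -c "
from m import *
look('c7.png')"
```

```text
jig (np.float64(-0.041584805402325856), np.float64(0.00041063764913255515)) [0.48970296 0.19932424 0.05009103] [-0.22650438 -1.10360476 -0.01317538] 5.7 [279.56744974 396.48555965]
```

View pics/c7.png

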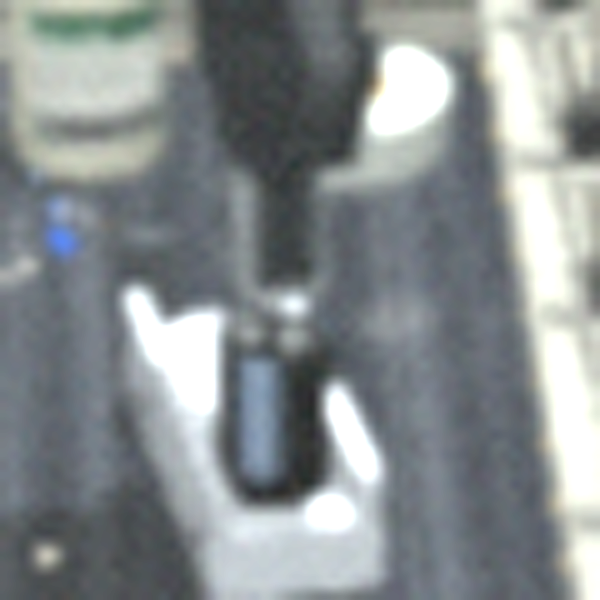

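Confirmed: the capacitor still stands untouched with the tip passing over it. The tip is about 30 mm higher than the reading, so I'll work from the picture: back off, lower about 29 mm, then push.

Request:
drive_tool(
  rows=[
    [0,0,0,0,0.022,0,0],
    [0,0,0,0,0.022,0,0],
    [0,0,0,0,0,0,0],
    [0,0,0,0,0,0.015,0],
    [0,0,0,0,0,0.014,0],
    [0,0,0,0,0,0,0],
    [0,0,0,0,0,0,0],
  ],
)

```text
time: 6.28
tool_pos: [0.4966, 0.1557, 0.0203]
tcp_rot: [3.128, 0.284, -0.004]
wrist_force: [0.7, -0.7, 0.2]
width: 0.002
grip_force: 0.0
```

Request:
drive_tool(
  rows=[
    [0,0,0,0,-0.01,0,0],
    [0,0,0,0,-0.008,0,0],
    [0,0,0,0,-0.003,0,0],
    [0,0,0,0,-0.003,0,0],
    [0,0,0,0,-0.003,0,0],
    [0,0,0,0,0,0,0],
  ],
)

```text
time: 6.78
tool_pos: [0.4929, 0.1831, 0.0214]
tcp_rot: [-3.128, -0.285, -0.001]
wrist_force: [-0.8, 0.2, -0.7]
width: -0.003
grip_force: 0.0
```

```bash
cat >> m.py <<'E'
def asc(n="x.png"):
    look(n);g=cv2.imread("pics/"+n);g=cv2.resize(g,(60,60),interpolation=cv2.INTER_AREA)
    for v in range(18,58):print(v+170,''.join('#' if x<75 else '+' if x<120 else '.' if x<190 else ' ' for x in g[v,8:45].max(1)))
E
python3 -c "
from m import *
asc()"
```

```text
jig (np.float64(-0.05851837399086909), np.float64(0.0003354739044683988)) [0.49283372 0.18268244 0.02128385] [-0.40380281  0.3486283  -0.10187862] 6.8333 [296.91425806 531.84284013]
188 ......++++++++#########+++++++++.....
189 .+++++.++++++++#######++++.++++++.+++
190 ..+++..++++++++########++++++++++.++.
191 ..++++++++++.++###+####+++++++#++..+.
192 ...+....++++++++########++++++#++..++
193 ...+......++++++#########++++##+..+++
194 ...+++.+++++++++#########++++##+..+++
195 ..++++++++++++++#########++###++...++
196 ...++++++++++++++#############++...++
197 ...+++++++++++++#############+++...++
198 ...+...+++++++++++###########++.....+
199 ....   .++++++++++###########+......+
200 ....    .+......++++######++++......+
201 .....   ..     ....+#####++++.......+
202 .....         .....++###++..........+
203 ...+.         .+....+###++..........+
204 ...+..        .++..++++#++.++.......+
205 ...+..        .++...+#+#++.+++......+
206 ......        .+...++##+++++++......+
207 .......       .++...+##+++++++.......
208 .......       .+....+###++.+++.......
209 ...++..       .++...+###++.+++.......
210 ...++...      .+...++###+...+++......
211 ...+++...     .+....+++++.  .+.......
212 ...+++...     .+....++++.    .+......
213 ...+++....    ++......++.    ........
214 ...+++...    .++....+++++     .......
215 ...++++...   .++....+###+.    .......
216 ....+++...   .++....+###+.    .......
217 ....++++...   .++..++###+.    .......
218 ....++++...   .+++++###+.     .......
219 ....++++....   .+####+.       .......
220 ....+++++....  ...+...       ........
221 ...++++++....                ........
222 +..+++++++...                 .......
223 ++.++++++++..                 .......
224 +++++++++++..                 ..+.+..
225 +++++++++++..                 .......
226 +++++++++++..                 .......
227 ++++++++++++.                 .......
```

Request:
drive_tool(
  rows=[
    [0,0,0,0,-0.003,0,0],
    [0,0,0,0,-0.003,0,0],
    [0,0,0,0,-0.003,0,0],
    [0,0,0,0,-0.003,0,0],
  ],
)

```text
time: 7.17
tool_pos: [0.493, 0.1934, 0.0232]
tcp_rot: [3.127, 0.285, 0.006]
wrist_force: [1.1, -0.9, 3.1]
width: 0.001
grip_force: 0.0
```

```bash
python3 -c "
from m import *
asc()"
```

```text
jig (np.float64(-0.0468617364264525), np.float64(-0.0016222403832611195)) [0.49265503 0.19450098 0.02282856] [-0.04468977 -0.09758173  0.9926213 ] 7.2167 [294.13510332 501.48170523]
188 ...+..+++++++++######+++++++++#+...+.
189 .++++.++++++.++######++#+++++++++.+++
190 ..++++++++++++++##+#####++++##++..+++
191 ...++.++++++++++########++++##++..+++
192 ...++....+++.++##########++###++..+++
193 ..++.....+++++++##############++..+++
194 ..+++++++++++++++############++...+++
195 ...++++++++++++++############++...+++
196 ...++++++++++++++############++.....+
197 ...++++++++++++++++######++#++.....++
198 ...+...++++++++++.++####++++++......+
199 .....  .++++++++...+####+..++.......+
200 ....    .+.....+...++###+..++........
201 .....   ..    .+...++###+...........+
202 ...+.         .++..++##++...........+
203 .....         .++..++###++.+........+
204 ...+..        .++..++###+..++.......+
205 ...+..        .++..++###+..+++......+
206 ......        .+...++##+++.+++.......
207 .......       .+...++###++.+++.......
208 ...+...       .+....+#+++..+++.......
209 ...+....      .+....++++. ..++.......
210 ...++...      .+.........  ..++......
211 ...+++...     ++.....+++.   .++......
212 ...+++...    .++....+###.    .+......
213 ...+++...    .++....+###+    ........
214 ...+++....   .++....+###+.    .......
215 ....+++...   .+++..+####+.    .......
216 ...++++...   .+#++++####+.    .......
217 ...+++++...   .+#######+..    .......
218 ...+++++...   ..+++#+++.      .......
219 ...+++++....    .......       .......
220 +..++++++...                 ........
221 +++++++++....                ........
222 ++++++++++...                 .......
223 +++++++++++..                 .......
224 +++++++++++..                 .......
225 +++++++++++..                 .......
226 +++++++++++..                 .......
227 ++++++++++++.                 ....+..
```

Contact has been made and the capacitor is moving with the fingertip. I'll continue.

Request:
drive_tool(
  rows=[
    [0,0,0,0,-0.003,0,0],
    [0,0,0,0,-0.003,0,0],
    [0,0,0,0,-0.003,0,0],
    [0,0,0,0,-0.003,0,0],
  ],
)

```text
time: 7.55
tool_pos: [0.488, 0.2061, 0.0207]
tcp_rot: [3.129, 0.284, -0.001]
wrist_force: [-0.6, -0.2, -0.4]
width: 0.002
grip_force: 0.0
```

```bash
python3 -c "
from m import *
asc()"
```

```text
jig (np.float64(-0.03414975266577694), np.float64(0.0008378798578085773)) [0.48794057 0.20656002 0.02068242] [ 0.1102455  -0.40936205 -0.35388462] 7.6 [273.40314735 484.35191209]
188 .......+++++++########+++++#++.......
189 .++++..+++++++########++++##++....+++
190 ..++++++++++++#+######++++##++....++.
191 ..+++.++++++++########++####+.....+++
192 ..+++...+++++++############++.....+++
193 ..++.....++++++############++......++
194 ..+++++++++++++############++.....+++
195 ...+++++++++++++#####++###+++......+.
196 ...+++++++++.++++#####+++++++......++
197 ...++++++++++...++###++++++++......++
198 ...+...+++++++...++###+..++++......++
199 .....  .++++++...++##++..++++.......+
200 ....    .+++++...++##++..+++........+
201 .....   ....++...++###+..++..........
202 ...+.       .+...++++++..+++.........
203 ...+.       .++..++###+..+++........+
204 ......      .++..++##++..++++.......+
205 ...+..      .++..++###+...+++.......+
206 ...+...      ++..+++#++. ..+++.......
207 .......      ++...++++.   .++........
208 ........     ++........    .++.......
209 ...+....    .++. ...+++.   .++.......
210 ...++...    .++....++##.    .++......
211 ...+++..    .+++..++###+    .++......
212 ...+++...   .+##++######.    ........
213 ...+++...    .#########+.    ........
214 ...+++....   .+##+++++...     .......
215 ....+++...   ........         .......
216 ....+++....                   .......
217 ...++++....                   .......
218 ...+++++...                   .......
219 ++++++++....                  .......
220 +++++++++....                ........
221 +++++++++....                ........
222 ++++++++++...                 .......
223 ++++++++++...                 .......
224 +++++++++++..                 .......
225 +++++++++++..                 .......
226 +++++++++++..                 .......
227 +++++++++#++.                ........
```

Request:
drive_tool(
  rows=[
    [0,0,0,0,-0.003,0,0],
    [0,0,0,0,-0.003,0,0],
    [0,0,0,0,-0.003,0,0],
    [0,0,0,0,0,0,0],
    [0,0,0,0,0,0,0],
  ],
)

```text
time: 8.02
tool_pos: [0.4868, 0.2149, 0.0211]
tcp_rot: [3.129, 0.285, -0.0]
wrist_force: [-0.2, -0.0, -0.7]
width: -0.003
grip_force: 0.0
```

```bash
python3 -c "
from m import *
asc('c8.png')"
```

```text
jig (np.float64(-0.025851021043107474), np.float64(0.00046150183946875017)) [0.48681268 0.21479036 0.02103577] [-0.03701506  0.38201958  0.61597647] 8.0667 [267.65738266 466.33341249]
188 ...+..+++++++########++++##+........+
189 .+++++++++++++#########++##++.....+++
190 ..+++.++++++++############+++.....+++
191 ...++++++++++++###########+++......++
192 ...++...+++++++####++#####+++......++
193 ...+......++++++####+++##++++.....+++
194 ...+++.+++++++++######+++++++.....+++
195 ...++++++++++...+####++++++++.....+++
196 ...++++++++++...++###++.+++++.......+
197 ...++++++++++...++###+..+++++......++
198 ...+...+++++++..++##+++.+++++......++
199 ....   .++++#+..++###++.+++++......++
200 ....    .++##+...+##+++.+++++........
201 .....   .++##+...+###++.++++........+
202 .....    .+##+...+###++..++.........+
203 .....     .+#+...+###+...+++........+
204 ...+..     .#+...++##+....+++.......+
205 ...+..     .++...+++++.  .++++......+
206 .......    .+++........  ..+++.......
207 .......    .+#+++++++++.  .+++.......
208 ........   .+###+++###+.   .++.......
209 ...+....    .+#########.   .+++......
210 ...++...    .+#########+    .+.......
211 ...++....    .+########.    .++......
212 ...+++...    .++#####++.     .+......
213 ...+++...     .++#+#+..      ........
214 ...+++....     ......         .++....
215 ..+++++...                    .......
216 ..+++++...                    .......
217 ++++++++...                   .......
218 ++++++++...                   .......
219 ++++++++....                  .......
220 +++++++++...                 ..+.....
221 +++++++++....                 .++....
222 ++++++++++...                 .......
223 ++++++++++...                 .......
224 +++++++++++..                 .......
225 +++++++++++..                 .......
226 +++++++++++..                 .......
227 ++++++++++++.                ........
```

View pics/c8.png

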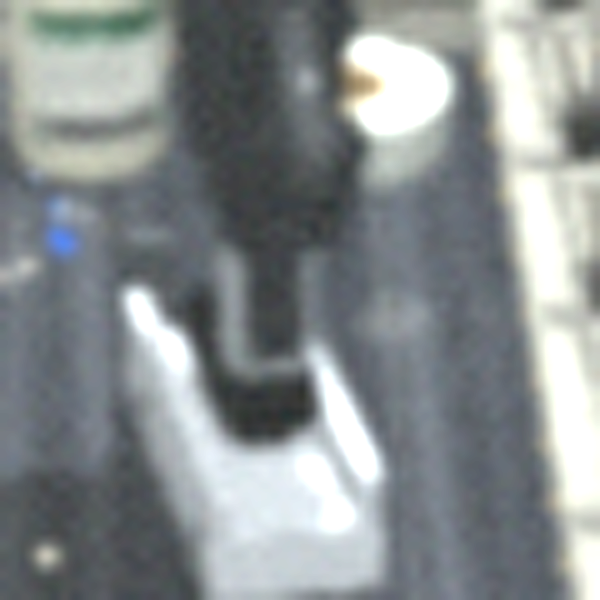

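The capacitor has tipped. Its blunt end now faces the camera as a dark disc around (268,395), lying in the trough beneath the fingertip at row 365. I'll back off, lower to mid-end height (tip about 37 mm) and push.

Request:
drive_tool(
  rows=[
    [0,0,0,0,0.017,0,0],
    [0,0,0,0,0.017,0,0],
    [0,0,0,0,0,0,0],
    [0,0,0,0,0,0.013,0],
    [0,0,0,0,0,0,0],
    [0,0,0,0,0,0,0],
  ],
)

```text
time: 8.57
tool_pos: [0.4921, 0.1812, 0.0075]
tcp_rot: [3.129, 0.284, -0.003]
wrist_force: [-0.1, -0.8, -0.5]
width: -0.0
grip_force: 0.0
```

```bash
python3 -c "
from m import *
asc()
q=read_camera('side')
a=np.radians(100.4)
for x in(-.012,-.006,0,.008):
    w=np.array([.4826,.2403])+x*np.array([np.cos(a),np.sin(a)]);print(x,[proj(q,[*w,z]).round(1) for z in(.02,.0348,.0496)])
"
```

```text
jig (np.float64(-0.05970948030374217), np.float64(0.0008001963813301649)) [0.49259165 0.18142701 0.00792971] [ 0.52582552 -0.08483601  0.24242444] 8.6167 [296.96239272 580.65499814]
188 .......+++++++########++..++++.......
189 .+++++++++++++########+++++++++...+++
190 ..++++++++++++########++++.++++...+++
191 ..++++++++++++########+++++++++...+++
192 ...+....+++++++#######+++++++++...+++
193 ...+......++++########+++..++++...+++
194 ...++.++++++++#####+###+++++++++..+++
195 ...++++++++++++####++++++++++++++..++
196 ...++++++++++.++#####++++++++++++.+++
197 ...+++++++++....+######++++++++++..++
198 ...+...+++++.  .+######++++++##+...++
199 ....   .+++++  .+#######++++###+.....
200 ....    .++#+...+#######++++##++....+
201 .....   .++##++++######++++###++....+
202 .....    .+##++.++###########++.....+
203 .....     .+##++++###########+......+
204 ...+.      .####+#########+##+......+
205 ...+..     .+###+++#####+###++.......
206 ......      +###+++#####++++++.......
207 ......      .##++..+####++++++.......
208 .......     .###+..++###++++++.......
209 ...+...     .+##+..++###+...+++.
[... 363 characters left out ...]
 ...         .......
219 ....++++....                  .......
220 ...++++++...                 ..+.....
221 ...++++++....                ........
222 +..+++++++...                 ..+....
223 ++.++++++++..                 .......
224 +++++++++++..                 .......
225 +++++++++++..                 .......
226 +++++++++++..                 .......
227 ++++++++++++.                 .......
-0.012 [array([290.3, 213.7]), array([290.2, 208.7]), array([290. , 203.5])]
-0.006 [array([289.8, 212.6]), array([289.6, 207.5]), array([289.5, 202.4])]
0 [array([289.3, 211.4]), array([289.1, 206.3]), array([289. , 201.2])]
0.008 [array([288.6, 209.9]), array([288.5, 204.8]), array([288.3, 199.7])]
```

The blunt end sits at jig x of about -10 mm, so it needs about 18 mm of push, ending with the TCP near jig x of -5 mm.

Request:
drive_tool(
  rows=[
    [0,0,0,0,-0.01,0,0],
    [0,0,0,0,-0.01,0,0],
    [0,0,0,0,-0.007,0,0],
    [0,0,0,0,-0.005,0,0],
    [0,0,0,0,-0.004,0,0],
    [0,0,0,0,-0.004,0,0],
    [0,0,0,0,-0.004,0,0],
    [0,0,0,0,-0.003,0,0],
  ],
)

```text
time: 9.33
tool_pos: [0.4847, 0.2279, 0.0083]
tcp_rot: [3.129, 0.284, 0.001]
wrist_force: [0.9, -1.0, 1.1]
width: 0.003
grip_force: 1.0
```

Request:
drive_tool(
  rows=[
    [0,0,0,0,-0.002,0,0],
    [0,0,0,0,-0.002,0,0],
    [0,0,0,0,0,0,0],
  ],
)

```text
time: 9.58
tool_pos: [0.484, 0.2316, 0.0082]
tcp_rot: [-3.129, -0.284, -0.0]
wrist_force: [0.3, -0.9, 1.6]
width: 0.003
grip_force: 0.6
```

```bash
python3 -c "
from m import *
asc()"
```

```text
jig (np.float64(-0.008816227984665794), np.float64(0.00030979812321445407)) [0.48388679 0.23157269 0.00814536] [ 0.03620006 -0.08235587  0.68254857] 9.6333 [254.71413926 476.34345054]
188 ...+...+++++########+++++#+........+.
189 ..++++++++++########++++##++......+++
190 ..+++.++++++########++####++.......++
191 ...++.+++++++########+###+++......++.
192 ..+++...+++++############+++......+++
193 ...+.....+++++#####+#####+++......+++
194 ..++++.+++++++#####+#+###++++.....+++
195 ...++++++++++++######++#+++++......++
196 ...++++++##++.++####+++++++++......++
197 ...++++++###+..+###++++++++++......++
198 ...+...++###+..+++#++..++++++......+.
199 .....  .+###+..+++#++..++++++.......+
200 .....  .+###+..++++#+...++++........+
201 .....  .++##+..++###+...++++........+
202 ......  ..+#+..++###+. ..++.........+
203 ......    .++..++###+   .+++........+
204 ...+..    .++..++##++.   .+++.......+
205 ...+..    .++..++##++.   .++++......+
206 ...+...   .++...+++++.    .+++......+
207 .......    .++...+....    .+++.......
208 ........   ..+..+++..      .++.......
209 ...+....    ..+++++.       .++.......
210 ...++...     ......         .++......
211 ..++++...                   .++......
212 ..++++...                    .+......
213 .+++++...                    .+......
214 ++++++....                    ..+....
215 +++++++...                    ..+....
216 +++++++...                    .......
217 ++++++++...                   .......
218 ++++++++...                   .......
219 ++++++++....                  .......
220 +++++++++...                 ..+.....
221 +++++++++....                 .+.....
222 ++++++++++...                 ....+..
223 ++++++++++...                 .......
224 +++++++++++..                 .......
225 +++++++++++..                 .......
226 +++++++++++..                 .......
227 ++++++++++++.                 ..+....
```

Request:
drive_tool(
  rows=[
    [0,0,0,0,-0.001,0,0],
    [0,0,0,0,-0.001,0,0],
    [0,0,0,0,0,0,0],
  ],
)

```text
time: 9.88
tool_pos: [0.4835, 0.2334, 0.0081]
tcp_rot: [-3.129, -0.284, 0.0]
wrist_force: [-0.3, -1.7, 1.1]
width: -0.001
grip_force: 0.9
```

Request:
drive_tool(
  rows=[
    [0,0,0,0,-0.001,0,0],
    [0,0,0,0,-0.001,0,0],
    [0,0,0,0,0,0,0],
  ],
)

```text
time: 10.13
tool_pos: [0.4831, 0.2354, 0.0081]
tcp_rot: [3.129, 0.284, 0.0]
wrist_force: [0.6, -1.2, 0.9]
width: -0.001
grip_force: 1.0
```

Request:
drive_tool(
  rows=[
    [0,0,0,0,-0.001,0,0],
    [0,0,0,0,-0.001,0,0],
    [0,0,0,0,0,0,0],
  ],
)

```text
time: 10.38
tool_pos: [0.4831, 0.2359, 0.0081]
tcp_rot: [3.126, 0.286, 0.0]
wrist_force: [2.1, -7.4, 3.6]
width: -0.002
grip_force: 4.1
```

Request:
drive_tool(
  rows=[
    [0,0,0,0,-0.001,0,0],
    [0,0,0,0,-0.001,0,0],
    [0,0,0,0,0,0,0],
  ],
)

```text
time: 10.63
tool_pos: [0.483, 0.2362, 0.0081]
tcp_rot: [3.123, 0.287, 0.0]
wrist_force: [3.6, -13.5, 4.0]
width: 0.001
grip_force: 7.3
```

The force rises and motion stops, so it's home against the cheeks. I'll retreat, lift, and check with both cameras.

Request:
drive_tool(
  rows=[
    [0,0,0,0,0.005,0,0],
    [0,0,0,0,0.02,0,0],
    [0,0,0,0,0.025,0,0],
    [0,0,0,0,0.02,0,0],
    [0,0,0,0,0,-0.04,0],
    [0,0,0,0,0,-0.04,0],
    [0,0,0,0,0.02,-0.035,0],
    [0,0,0,0,0.035,0,0],
  ],
)

```text
time: 11.3
tool_pos: [0.5105, 0.1195, 0.1313]
tcp_rot: [-3.125, -0.289, -0.022]
wrist_force: [2.1, -0.1, 2.1]
width: 0.002
grip_force: 0.0
```

Request:
drive_tool(
  rows=[
    [0,0,0,-0.01,0.04,0,0],
    [0,0,0,-0.01,0.04,0,0],
    [0,0,0,-0.01,0.04,0,0],
    [0,0,0,0,0.04,0,0],
    [0,0,0,0,0.04,0,0],
    [0,0,0,0,0.04,0,0],
    [0,0,0,0,0,0,0],
    [0,0,0,0,0,0,0],
  ],
)

```text
time: 11.97
tool_pos: [0.5186, -0.1266, 0.1227]
tcp_rot: [-3.128, -0.277, 0.0]
wrist_force: [-0.4, 0.6, -0.9]
width: 0.0
grip_force: 0.0
```

```bash
python3 - <<'E'
from m import *
asc()
p=read_camera("top");g=p["color"][248:280,246:296].max(2)
for i,r in enumerate(g):print(248+i,''.join('#' if x<60 else '+' if x<95 else '.' if x<170 else ' ' for x in r))
a=np.radians(100.4);A=np.array([np.cos(a),np.sin(a)]);N=np.array([-A[1],A[0]])
for x in(.008,.05):print(x,[proj(p,[*(np.array([.4826,.2403])+x*A+y*N),.0348]).round(1) for y in(-.0148,0,.0148)])
E
```

```text
jig (np.float64(-0.3659321732362981), np.float64(0.03093464728260037)) [ 0.51823133 -0.12520474  0.1225353 ] [-0.16540915  0.22055933 -0.67432941] 12.0167 [495.04242827 935.29759038]
188 ...+...++++......+++++###############
189 ..++...++++.........+++##############
190 ..+++.+++++.........++++#############
191 ...++..++++....++...++++#############
192 ...+.......   ..+...++++++###########
193 ...+.......    .++++++++++###########
194 ...+++.+++.     .+++++++++++#########
195 ...+++++++.     .+++++++++++#########
196 ...++++++#+.    .+#++++++++++########
197 ...+++++###+     ++....+++++++#+#####
198 ...+...+###+.   .++.  .++++++##+#####
199 ....   .+###++.++##.  ..+++++########
200 ....    +##########+   .++++++#######
201 .....   .+#########+.  .++++++#######
202 .....    .+#########+.  .+++++####+#+
203 .....     +#########+.  .+++++####+++
204 .....     .+#########.   .++++#######
205 ......    .+#########.   .++++####+++
206 ......     .+#######+.    .++++####++
207 ......     .++#####+..    .++++######
208 .......     .++##++.       .+++######
209 ...+...      .....         .+++
[... 1973 characters left out ...]
270 ++++ .########++.....            ..+..++++++++++++
271 ++++.+###++.....             ....+++++++++++++++++
272 ++++.+#....             ....++++++++++++++++++++++
273 ++++.++.           .....++++++++++++++++++++++++++
274 ++++..+       ..+..+++++++++++++++++++++++++++++++
275 ++++..+   ....++++++++++++++++++++++++++++++++++++
276 ++++++++..++++++++++++++++++++++++++++++++++++++++
277 ++++++++++++++++++++++++++++++++++++++++++++++++++
278 +++++++++++++++++++++++++++++++...................
279 ........+....................++....+++++++++++++++
0.008 [array([265.3, 259.4]), array([266.3, 264.6]), array([267.3, 269.7])]
0.05 [array([250.6, 262.5]), array([251.6, 267.7]), array([252.6, 272.9])]
```

The blunt end sits at top column 266–267, and 266.3 is predicted for fully home. It's aligned with the trough, and the robot is clear of everything.

```bash
python3 -c "
from h import *
print(workorder.finish_job())"
```

```text
the job is handed in; nothing more can be done
None
```

The capacitor was tipped over and pushed along its trough until it stopped against the cheeks with the terminals first, and the job is handed in (about 12 s on the clock, no verdict returned); the last pictures show it home and in line with the trough, but I did not re-measure the other objects.

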